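Seat an angle blank in the fixture and hold it with one diagonal push

ROBOT

A 7-joint arm with a two-finger parallel gripper is mounted at the origin on a cart in front of the work surface, level with it; the furniture and walls round the work are solid. World frame = base frame: x ahead of the robot, y to its left, z up, the work surface at z = 0. Lengths are in m, angles in rad, forces in N, time in s.
With the tool pointing down it reaches from about 0.425 to 0.925 m from the base axis. Payload 6.8 kg.
Tool frame: the origin (TCP) lies on the centre line of the jaws, within the pads' length; the fingertips stand 25 mm ahead of it and the grasp point (between the pads) lies 6 mm ahead of it; z points along the fingers, y is the line along which they close (so a half turn about z gives the same grasp; the last joint's range is limited). The gripper opens to 85 mm and grips with 20 to 120 N. Pads are 22 mm wide; open, the fingers measure 114 mm over their backs; the gripper's body (76 mm by 85 mm) begins 54 mm behind the grasp point. The pads swing forward as they close: fully open they stand 13 mm farther back than shut.
Start: joints at [1.006, 0.477, 0.022, 1.555, -0.011, 1.109, -0.083], TCP at [0.298, -0.606, 0.256] pointing down, gripper open.
Joint ranges: [-2.96, 2.96], [-0.34, 2.1], [-1.41, 1.46], [0.24, 2.44], [-1.37, 4.51], [0.17, 1.92], [-2.96, 2.96]. Speed limits (rad/s): [2.39, 2.39, 3.14, 3.14, 3.14, 3.14, 3.14].

INTERFACE

Orientations are given as a rotation vector (axis times angle).
In Python, from bench import status, imaging, workorder gives the robot as it stands.
- The arm moves only by the tool send_rows, never from a script. Its argument "steps" is a list of rows, each an object of numbers: "dx", "dy", "dz": the shift along the tool's x, y, z in cm; "yaw": the turn about the tool's z in degrees; "gripper": the opening, from 0 (shut) to 1 (fully open). A call has 1 to 5 rows; each row is the pose to reach, as a shift and turn from the pose commanded when the call began, along the tool's axes at that moment; what a row does not reach only later rows make up. A row lasts 1/8 s, in which the tool goes at most 62.5 mm and 10.7 degrees, less where a joint would pass 70% of its speed; a pose out of reach is approached as far as the arm can. A call with a gripper value outside its range is refused whole. The fingers move at their own pace and stop on an object; "force" is the grip in N (left out, the last holds). Time passes only in rows, so rows that repeat a pose let the fingers close. It gives the time, the measured TCP pose, the force, the opening and the grip force at its end, in the units of the state.
- status.get_obs(): the state, without advancing time (a new reading comes with each control period).
- imaging.grab_frame(name): name is "scene" or "top"; returns a dict with "color" (420x560x3 uint8, red, green, blue), "depth" (420x560 float32, m along the optical axis (not along the pixel's ray), 0 where there is no reading), "K" (3x3 intrinsics, pixels), "R" (3x3) and "t" (3): a world point X has camera coordinates R X + t. Camera axes: x right, y down, z forward; pixel columns grow to the right and rows downward; lengths in m; the calibration is good to about 2 mm. A picture is of the moment at which its call begins.
- workorder.hand_in(): hands the job in; it is judged then, once.
The state is a dict: "clock": time; "joints": joint angles; "qvel": joint speeds; "tau": joint torques, N m; "tcp_pos": TCP position; "orientation": TCP orientation; "contact_force": force on the tool from outside, world axes, zero at the start; "moment": the same for the moment, N m; "grip_width": finger opening in m; "gripper_force": force on a finger pad.
Only numpy, scipy, OpenCV 4.12 (cv2) and the standard library are available. Lean on these libraries where they do the work, as an engineer would, in place of code of your own. Each camera call takes 0.05 s, during which the arm holds its last target. There are 200 camera calls.

TASK

Lift the lid of the grey parts case right back until it rests open on its stop, take out the aluminium angle piece and bring it to the fixture with the fence and stop block, foot down and the back of its upright toward the fence. Seat it with its foot flat on the bed, its upright square and tight against the fence and its right-hand end up to the stop block, leaving the case open. Finish while still holding it there with the fingers, by one diagonal push into the inside corner of the angle that presses it down on the bed and against the fence together (about 10 N down and 15 N toward the fence): do not let go.

Things in the scene. Friction and masses are not known exactly. Their poses are not given: they have to be found in the camera images.
- case: grey parts case, fixed, 190 (x) x 160 (y) x 60 mm, walls and floor 6 mm thick. Origin: centre of its underside; x toward the hinged side (away from the robot), y to the left, z up. The angle piece lies inside on its floor, with a small loose brass fitting (16 x 34 mm) along its near wall that plays no part.
- case_lid (a joint): angle of the case's 8 mm thick lid (190 x 160 mm, 0.2 kg) in rad: 0 shut (start), 1.9 leaning back on its stop. It falls shut if let go below about 1.6 and falls back onto its stop above that; almost no friction.
- case_lid_handle (a point): centre of the head of the black knob on the lid, 35 mm above the lid's outer face, on its middle line, 30 mm from its near edge. The round head is about 28 mm across; pinched across the hinge line's direction (case y) it turns in the fingers as the lid swings, so the gripper can stay pointing down.
- case_lid_hinge (a point): middle of the hinge line, on the far upper rim of the case, 60 mm up; the hinge line runs along case y. The knob's head starts 160 mm nearer the robot and 43 mm higher than this.
- angle: plain aluminium angle (L section), loose, 90 mm long along its y, about 0.16 kg. Foot 50 mm wide (x from -25 to +25 mm), 8 mm thick; upright 8 mm thick at the far side (x from +17 to +25 mm), rising to 40 mm above the underside. Origin: centre of the foot's underside; z up. It lies foot down with the upright roughly toward the case's hinge. The upright can be gripped from above.
- angle_back (a point): middle of the lower edge of the upright's outer face (back of the angle): x = +25 mm, y = 0, z = 0 in the angle's frame.
- jig: the whole fixture, fixed. Origin: on the bench below the middle of the bed; x toward the fence, y along the fence to the left, z up. Seated, the angle's origin is at x = +20, y = -20, z = +16 mm here, its axes parallel to the fixture's. The screen's left edge stands about 0.1 m beyond it.
- jig_bed: dark steel bed plate 150 (x) x 170 (y) x 12 mm on 4 mm feet; top face at z = 16 mm. Origin: centre of its underside; axes as the fixture's. Friction is about 0.6, so it carries part of the forward push while the angle is pressed down.
- jig_fence: steel fence along the far side of the bed, 20 (x) x 170 (y) x 40 mm high, standing on the bed with two screw heads on top. Origin: centre of its underside; its working face, toward the robot, is at x = +45 mm in the fixture's frame.
- jig_stop: steel stop block at the right-hand end of the bed, 90 (x) x 20 (y) x 40 mm high, at right angles to the fence and meeting it. Origin: centre of its underside; its working face, toward +y, is at y = -65 mm in the fixture's frame.
- vial_crimper: tall blue crimping press, fixed bystander left of the case, about 190 (x) x 130 (y) mm and 0.5 m high with its lever; origin: centre of its underside. Keep the arm clear of it: from the start pass on its near side.

How it is judged:
By the outcome, as a careful person would: the job done as asked, in the order asked, and still so for the second after the job is handed in, while the arm keeps its last pose, push and grip.
It also fails if it takes over 72 s, if anything falls off the work surface, if the arm or the gripper's body presses on something with over 40 N, if the wrist force passes 120 N, or if a joint passes its speed limit or range.

## Working session

There is one attempt and no reset: what is moved stays moved. The work goes in short steps, Python scripts to look and compute and a tool call to move; the robot and the scene stay as the last step left them, time stands still between calls to the robot, and variables do not carry over. Pictures are saved under pics/ and viewed, at most 10 in all, crops included, and the job is handed in when it is done.

Besides the shell and the picture viewer there is one more tool, called after "Call:" by a JSON object that holds its "fn" and its "kwargs". send_rows: Moves the arm, as the interface text tells. Its arguments: {"type":"object","properties":{"steps":{"type":"array"},"force":{"type":"number"}},"required":["steps"]}

```bash
mkdir -p pics; ls
python3 - <<'E'
from bench import status, imaging
import numpy as np,cv2
o=status.get_obs();print({k:np.round(v,3).tolist() for k,v in o.items()})
for n in("scene","top"):
    f=imaging.grab_frame(n);np.savez("%s0.npz"%n,**f)
    cv2.imwrite("pics/%s0.png"%n,f["color"][...,::-1]);print(n,f["K"].round(1).tolist(),f["R"].round(3).tolist(),f["t"].round(3).tolist())
E
```

```text
pics
{'clock': 0.0, 'joints': [1.006, 0.478, 0.022, 1.556, -0.011, 1.109, -0.083], 'qvel': [-0.001, 0.001, 0.001, 0.0, 0.0, 0.001, 0.001], 'tau': [-0.001, -59.645, 1.608, -28.119, 0.013, 0.009, -0.0], 'tcp_pos': [0.297, -0.605, 0.255], 'orientation': [-3.058, -0.711, 0.001], 'contact_force': [-0.687, -0.511, 0.076], 'moment': [0.019, -0.036, 0.022], 'gripper_force': 0.0, 'grip_width': 0.086}
scene [[506.0, 0.0, 278.1], [0.0, 506.0, 209.6], [0.0, 0.0, 1.0]] [[-0.844, -0.536, 0.018], [-0.311, 0.464, -0.829], [0.436, -0.706, -0.558]] [0.395, 0.298, 0.91]
top [[419.4, 0.0, 279.4], [0.0, 419.4, 207.5], [0.0, 0.0, 1.0]] [[-0.003, -1.0, 0.014], [-1.0, 0.003, -0.023], [0.023, -0.014, -1.0]] [-0.125, 0.548, 1.068]
```

View pics/scene0.png

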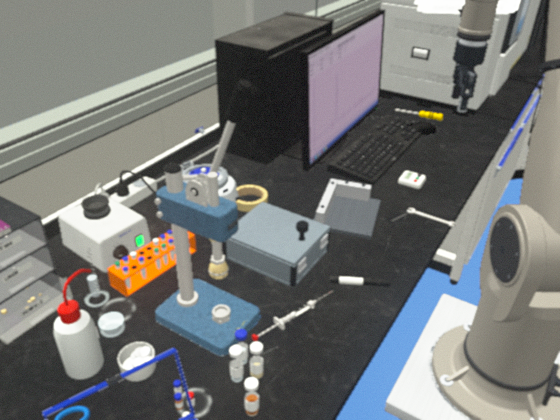

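View pics/top0.png

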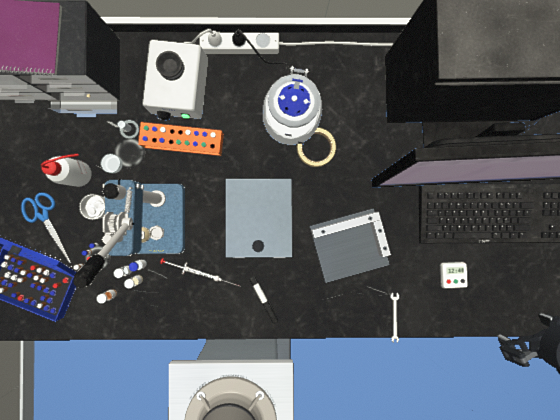

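The top view shows the lid at cols 226-292, rows 179-258, with its knob near (258,246). The fixture spans cols 312-389, rows 210-282, fence on the far side and stop on the right. The crimper is at cols 100-185, left of the case.

```bash
cat > h.py <<'E'
import numpy as np,cv2
def cloud(f):
    d=f["depth"];v,u=np.mgrid[:d.shape[0],:d.shape[1]]
    c=np.stack([u,v,np.ones_like(u)],-1)@np.linalg.inv(f["K"]).T*d[...,None]
    return (c-f["t"])@f["R"]          # world points HxWx3
def cast(f,px,z):                     # pixels -> plane z
    px=np.asarray(px,float).reshape(-1,2)
    r=np.c_[px,np.ones(len(px))]@np.linalg.inv(f["K"]).T@f["R"]
    o=-f["R"].T@f["t"];return o+r*((z-o[2])/r[:,2])[:,None]
def rect(f,mask,z):                   # min-area rectangle of largest blob, on plane z
    cs,_=cv2.findContours(mask.astype(np.uint8),cv2.RETR_EXTERNAL,cv2.CHAIN_APPROX_NONE)
    c=max(cs,key=cv2.contourArea)
    P=cast(f,c[:,0],z)[:,:2]*1000
    (cx,cy),s,a=cv2.minAreaRect(P.astype(np.float32));return np.round([cx,cy,*s,a],1)
E
python3 - <<'E'
from h import *
f=dict(np.load("top0.npz"));P=cloud(f);Z=P[...,2]
def box(u0,u1,v0,v1):
    m=np.zeros(Z.shape,bool);m[v0:v1,u0:u1]=1;return m
L=box(215,300,170,270)
print("lid z",np.median(Z[190:230,235:285]),rect(f,L&(Z>.05)&(Z<.085),.068))
k=L&(Z>.085);print("knob",P[k].mean(0).round(4),Z[k].max(),k.sum(), rect(f,k,Z[k].max()))
J=box(303,395,200,290)
m=J&(Z>.008)&(Z<.03);print("bed",np.median(Z[m]),rect(f,m,.016))
m=J&(Z>.04)&(Z<.075);print("fence+stop",np.median(Z[m]),rect(f,m,.056))
m2=m.copy();m2[:,370:]=0;print("fence",rect(f,m2,.056))
m2=m&box(372,395,222,290);print("stop",rect(f,m2,.056))
for nm,u0,u1,v0,v1 in(("crimp",95,190,170,290),):
    m=box(u0,u1,v0,v1)&(Z>.03);print(nm,P[m][:,:2].min(0),P[m][:,:2].max(0))
E
```

```text
lid z 0.0686953797159777 [520.6 -75.7 157.3 188.5  89.9]
knob [ 0.4748 -0.0851  0.3742] 1.0822396562361862 155 [ 522.8 -111.6    0.     0.     0. ]
bed 0.01622474350725847 [ 439.8 -307.   127.6  170.1   15.3]
fence+stop 0.0559536453956802 [ 460.6 -301.3  110.4  170.6   15.3]
fence [ 500.8 -278.    20.7  146.8   15.3]
stop [ 469.5 -374.5   89.    24.4   15.5]
crimp [ 0.35575139 -0.11158849] [0.60637151 0.33306926]
```

Run:
```python
import cv2,numpy as np
f=np.load("top0.npz");cv2.imwrite("pics/c1.png",cv2.resize(f["color"][170:300,215:400,::-1],None,fx=4,fy=4,interpolation=cv2.INTER_CUBIC))
```

```text
(no output)
```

View pics/c1.png

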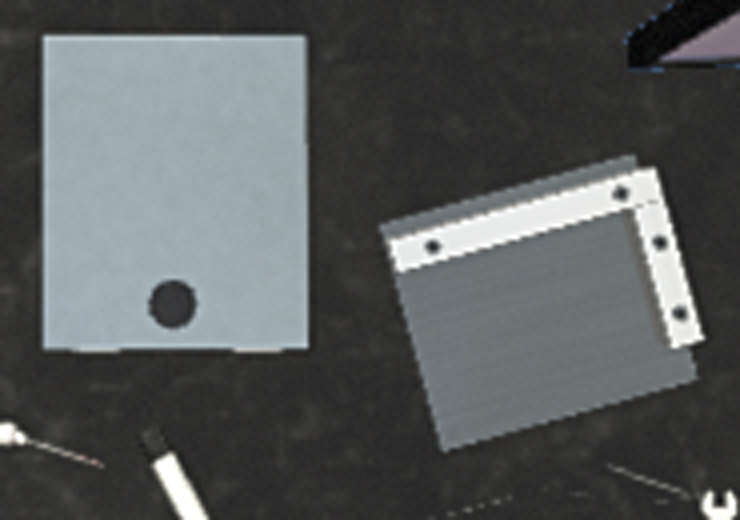

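Worked-out values (mm):
- Fixture origin: (451, -304), yaw 15.3°.
- Knob: (456, -75.5, 103).
- Hinge: x 616, z 60.
- Seated angle origin: (475, -318).

Call:
{"fn": "send_rows", "kwargs": {"steps": [{"dx": 3.7, "dy": -4.0, "yaw": 6, "gripper": 1}, {"dx": 7.5, "dy": -8.1, "yaw": 12, "gripper": 1}, {"dx": 11.3, "dy": -12.1, "yaw": 18, "gripper": 1}, {"dx": 15.0, "dy": -16.2, "yaw": 24, "gripper": 1}, {"dx": 18.8, "dy": -20.3, "yaw": 26.2, "gripper": 1}]}}

```text
validation failed for argument at $.st...
```

Call:
{"fn": "send_rows", "kwargs": {"steps": [{"dx": 3.7, "dy": -4.0, "dz": 0.0, "yaw": 6.0, "gripper": 1.0}, {"dx": 7.5, "dy": -8.1, "dz": 0.0, "yaw": 12.0, "gripper": 1.0}, {"dx": 11.3, "dy": -12.1, "dz": 0.0, "yaw": 18.0, "gripper": 1.0}, {"dx": 15.0, "dy": -16.2, "dz": 0.0, "yaw": 24.0, "gripper": 1.0}, {"dx": 18.8, "dy": -20.3, "dz": 0.0, "yaw": 26.2, "gripper": 1.0}]}}

```text
clock: 0.72
tcp_pos: [0.3771, -0.3388, 0.2561]
orientation: [-3.141, 0.004, 0.0]
contact_force: [1.1, -1.2, 0.0]
grip_width: 0.0854
gripper_force: 0.0
```

Call:
{"fn": "send_rows", "kwargs": {"steps": [{"dx": 1.6, "dy": -5.3, "dz": 0.5, "yaw": 0.0, "gripper": 1.0}, {"dx": 3.2, "dy": -10.6, "dz": 2.0, "yaw": 0.0, "gripper": 1.0}, {"dx": 4.8, "dy": -15.9, "dz": 4.0, "yaw": 0.0, "gripper": 1.0}, {"dx": 6.4, "dy": -21.2, "dz": 5.5, "yaw": 0.0, "gripper": 1.0}, {"dx": 7.9, "dy": -26.3, "dz": 6.6, "yaw": 0.0, "gripper": 1.0}]}}

```text
clock: 1.35
tcp_pos: [0.456, -0.0759, 0.1896]
orientation: [-3.141, 0.001, 0.001]
contact_force: [0.4, -0.8, 1.2]
grip_width: 0.0858
gripper_force: 0.0
```

Call:
{"fn": "send_rows", "kwargs": {"steps": [{"dx": 0.0, "dy": 0.0, "dz": 2.0, "yaw": 0.0, "gripper": 1.0}, {"dx": 0.0, "dy": 0.0, "dz": 5.0, "yaw": 0.0, "gripper": 1.0}, {"dx": 0.0, "dy": 0.0, "dz": 7.5, "yaw": 0.0, "gripper": 1.0}, {"dx": 0.0, "dy": 0.0, "dz": 8.2, "yaw": 0.0, "gripper": 1.0}, {"dx": 0.0, "dy": 0.0, "dz": 8.2, "yaw": 0.0, "gripper": 1.0}]}}

```text
clock: 1.98
tcp_pos: [0.456, -0.0778, 0.1083]
orientation: [-3.142, 0.001, 0.001]
contact_force: [0.6, -0.0, 0.3]
grip_width: 0.0858
gripper_force: 0.0
```

Call:
{"fn": "send_rows", "kwargs": {"steps": [{"dx": 0.0, "dy": 0.0, "dz": 0.0, "yaw": 0.0, "gripper": 0.0}, {"dx": 0.0, "dy": 0.0, "dz": 0.0, "yaw": 0.0, "gripper": 0.0}, {"dx": 0.0, "dy": 0.0, "dz": 0.0, "yaw": 0.0, "gripper": 0.0}, {"dx": 0.0, "dy": 0.0, "dz": 0.0, "yaw": 0.0, "gripper": 0.0}, {"dx": 0.0, "dy": 0.0, "dz": 0.0, "yaw": 0.0, "gripper": 0.0}], "force": 30}}

```text
clock: 2.6
tcp_pos: [0.4565, -0.0745, 0.1093]
orientation: [-3.139, -0.003, -0.001]
contact_force: [-4.8, 9.9, 11.3]
grip_width: 0.0265
gripper_force: 28.8
```

Run:
```python
import numpy as np
a0=np.arctan2(43,160);r=np.hypot(43,160)
p=np.arange(0,109,6);p=np.append(p[:-1],[106.5,108.9])
q=np.radians(p)+a0
X=-r*np.cos(q)+160;Z=r*np.sin(q)-43
for i in range(0,len(p)-1,5):
    print("from",p[i]);[print("  ",p[j],((X[j]-X[i])/10).round(1),(-(Z[j]-Z[i])/10).round(1)) for j in range(i+1,min(i+6,len(p)))]
```

```text
from 0.0
   6.0 0.5 -1.6
   12.0 1.2 -3.2
   18.0 2.1 -4.7
   24.0 3.1 -6.1
   30.0 4.3 -7.4
from 30.0
   36.0 1.3 -1.2
   42.0 2.7 -2.2
   48.0 4.2 -3.0
   54.0 5.8 -3.7
   60.0 7.4 -4.3
from 60.0
   66.0 1.7 -0.4
   72.0 3.4 -0.5
   78.0 5.2 -0.5
   84.0 6.9 -0.4
   90.0 8.6 0.0
from 90.0
   96.0 1.6 0.5
   102.0 3.2 1.2
   106.5 4.4 1.9
   108.9 5.0 2.3
```

Call:
{"fn": "send_rows", "kwargs": {"steps": [{"dx": 0.5, "dy": -0.1, "dz": -1.6, "yaw": 0.0, "gripper": 0.0}, {"dx": 1.2, "dy": -0.1, "dz": -3.2, "yaw": 0.0, "gripper": 0.0}, {"dx": 2.1, "dy": -0.1, "dz": -4.7, "yaw": 0.0, "gripper": 0.0}, {"dx": 3.1, "dy": -0.1, "dz": -6.1, "yaw": 0.0, "gripper": 0.0}, {"dx": 4.3, "dy": -0.1, "dz": -7.4, "yaw": 0.0, "gripper": 0.0}]}}

```text
clock: 3.22
tcp_pos: [0.498, -0.0745, 0.1824]
orientation: [-3.139, -0.002, 0.004]
contact_force: [0.1, 5.3, -3.5]
grip_width: 0.0264
gripper_force: 29.9
```

Call:
{"fn": "send_rows", "kwargs": {"steps": [{"dx": 1.3, "dy": 0.0, "dz": -1.2, "yaw": 0.0, "gripper": 0.0}, {"dx": 2.7, "dy": 0.0, "dz": -2.2, "yaw": 0.0, "gripper": 0.0}, {"dx": 4.2, "dy": 0.0, "dz": -3.0, "yaw": 0.0, "gripper": 0.0}, {"dx": 5.8, "dy": 0.0, "dz": -3.7, "yaw": 0.0, "gripper": 0.0}, {"dx": 7.4, "dy": 0.0, "dz": -4.3, "yaw": 0.0, "gripper": 0.0}]}}

```text
clock: 3.85
tcp_pos: [0.5729, -0.0745, 0.2258]
orientation: [-3.139, -0.002, 0.002]
contact_force: [-0.9, 4.9, -3.8]
grip_width: 0.0265
gripper_force: 30.0
```

Call:
{"fn": "send_rows", "kwargs": {"steps": [{"dx": 1.7, "dy": 0.0, "dz": -0.4, "yaw": 0.0, "gripper": 0.0}, {"dx": 3.4, "dy": 0.0, "dz": -0.5, "yaw": 0.0, "gripper": 0.0}, {"dx": 5.2, "dy": 0.0, "dz": -0.5, "yaw": 0.0, "gripper": 0.0}, {"dx": 6.9, "dy": 0.0, "dz": -0.4, "yaw": 0.0, "gripper": 0.0}, {"dx": 8.6, "dy": 0.0, "dz": 0.0, "yaw": 0.0, "gripper": 0.0}]}}

```text
clock: 4.47
tcp_pos: [0.66, -0.0745, 0.2261]
orientation: [-3.139, -0.002, -0.002]
contact_force: [-0.9, 4.0, 3.2]
grip_width: 0.0265
gripper_force: 30.8
```

Tracking well; finish to the stop.

Call:
{"fn": "send_rows", "kwargs": {"steps": [{"dx": 1.6, "dy": 0.0, "dz": 0.5, "yaw": 0.0, "gripper": 0.0}, {"dx": 3.2, "dy": 0.0, "dz": 1.2, "yaw": 0.0, "gripper": 0.0}, {"dx": 4.3, "dy": 0.0, "dz": 1.9, "yaw": 0.0, "gripper": 0.0}, {"dx": 4.8, "dy": 0.0, "dz": 2.2, "yaw": 0.0, "gripper": 0.0}, {"dx": 4.8, "dy": 0.0, "dz": 2.2, "yaw": 0.0, "gripper": 0.0}]}}

```text
clock: 5.1
tcp_pos: [0.709, -0.0746, 0.2041]
orientation: [-3.139, -0.002, -0.005]
contact_force: [2.4, 5.1, 4.3]
grip_width: 0.0265
gripper_force: 31.1
```

Call:
{"fn": "send_rows", "kwargs": {"steps": [{"dx": 0.0, "dy": 0.0, "dz": 0.0, "yaw": 0.0, "gripper": 0.7}, {"dx": 0.0, "dy": 0.0, "dz": 0.0, "yaw": 0.0, "gripper": 0.7}, {"dx": 0.0, "dy": 0.0, "dz": -2.0, "yaw": 0.0, "gripper": 0.7}, {"dx": 0.0, "dy": 0.0, "dz": -5.5, "yaw": 0.0, "gripper": 0.7}, {"dx": 0.0, "dy": 0.0, "dz": -10.0, "yaw": 0.0, "gripper": 0.7}]}}

```text
clock: 5.72
tcp_pos: [0.7066, -0.0773, 0.3049]
orientation: [3.141, -0.002, -0.002]
contact_force: [0.4, 0.1, 0.4]
grip_width: 0.0599
gripper_force: 0.0
```

Call:
{"fn": "send_rows", "kwargs": {"steps": [{"dx": -5.0, "dy": 3.0, "dz": 0.0, "yaw": 0.0, "gripper": 1.0}, {"dx": -10.0, "dy": 6.0, "dz": 0.0, "yaw": 0.0, "gripper": 1.0}, {"dx": -15.0, "dy": 9.0, "dz": 0.0, "yaw": 0.0, "gripper": 1.0}, {"dx": -20.0, "dy": 12.0, "dz": 0.0, "yaw": 0.0, "gripper": 1.0}, {"dx": -24.0, "dy": 16.0, "dz": 0.0, "yaw": 0.0, "gripper": 1.0}]}}

```text
clock: 6.35
tcp_pos: [0.4652, -0.2375, 0.3051]
orientation: [3.141, -0.0, 0.003]
contact_force: [0.9, -0.3, 0.2]
grip_width: 0.0857
gripper_force: 0.0
```

Run:
```python
from bench import imaging
import numpy as np,cv2
im=[]
for n,(v0,v1,u0,u1) in(("top",(130,280,205,330)),("scene",(150,300,200,350))):
    f=imaging.grab_frame(n);np.savez("%s1.npz"%n,**f)
    im.append(cv2.resize(f["color"][v0:v1,u0:u1,::-1],None,fx=2.7,fy=2.7,interpolation=cv2.INTER_CUBIC))
cv2.imwrite("pics/c2.png",np.hstack(im))
```

```text
(no output)
```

View pics/c2.png

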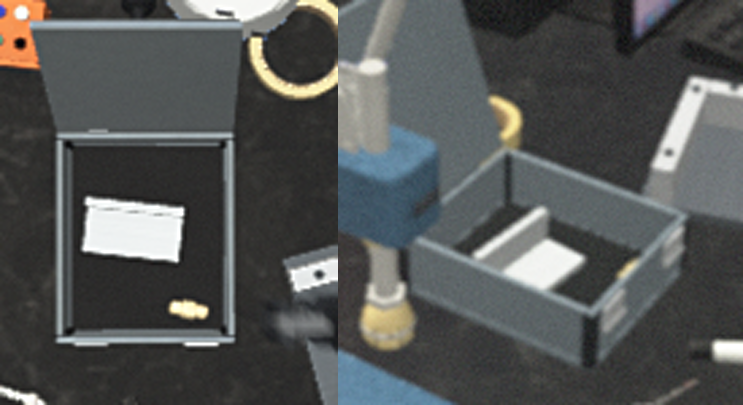

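The lid rests open. In the top crop the white angle spans cols 83-185, rows 197-262, with its upright on the far side and turned a few degrees clockwise. The brass fitting is at (188,309).

Run:
```python
from h import *
f=dict(np.load("top1.npz"));P=cloud(f);Z=P[...,2]
c=f["color"].astype(int);hsv=cv2.cvtColor(f["color"],cv2.COLOR_RGB2HSV)
m=(hsv[...,2]>165)&(hsv[...,1]<40);b=np.zeros_like(m);b[195:235,230:278]=1;m&=b
print(m.sum(),"all",rect(f,m,.014))
up=m&(Z>.03);ft=m&(Z<.024)
for n,q,z in(("up",up,.046),("foot",ft,.014)):
    print(n,q.sum(),np.median(P[q],0).round(4),rect(f,q,z))
s=dict(np.load("scene1.npz"));Ps=cloud(s);q=(Ps[...,2]>.043)&(Ps[...,2]<.05)&(abs(Ps[...,0]-.52)<.06)&(abs(Ps[...,1]+.075)<.065)&(s["color"].min(-1)>140)
X=Ps[q];print("scene upright",q.sum(),X.mean(0).round(4),cv2.minAreaRect((X[:,:2]*1000).astype(np.float32)))
o=f["color"][200:212,236:276].min(-1)
for r in range(202,210):print(r,Z[r,238:272:6].round(3),c[r,238:272:6].sum(-1))
```

```text
703 all [529.2 -61.5  91.   50.3  83.5]
up 121 [ 0.5501 -0.0662  0.0462] [549.3 -65.   87.5   7.9  83.5]
foot 581 [ 0.5255 -0.0623  0.0142] [524.9 -61.8  89.6  41.9  83.5]
scene upright 103 [ 0.5472 -0.0605  0.0456] ((547.21630859375, -62.94506072998047), (92.51899719238281, 9.610777854919434), 84.5052261352539)
202 [0.008 0.01  0.007 0.006 0.008 0.007] [248 110 119 126 127 128]
203 [0.046 0.005 0.006 0.012 0.007 0.005] [647 312 124 102 123 132]
204 [0.044 0.049 0.009 0.008 0.006 0.003] [764 765 363 241 101 117]
205 [0.047 0.046 0.046 0.046 0.007 0.009] [748 741 755 639 305 132]
206 [0.047 0.046 0.048 0.045 0.046 0.007] [637 746 734 737 762 361]
207 [0.014 0.017 0.046 0.048 0.049 0.047] [752 544 725 722 737 750]
208 [0.012 0.016 0.015 0.045 0.048 0.044] [752 723 713 604 739 723]
209 [0.018 0.02  0.014 0.016 0.013 0.048] [741 721 725 725 541 671]
```

Call:
{"fn": "send_rows", "kwargs": {"steps": [{"dx": 1.6, "dy": -3.5, "dz": 0.0, "yaw": -10.0, "gripper": 0.45}, {"dx": 3.3, "dy": -7.0, "dz": 1.0, "yaw": -20.0, "gripper": 0.45}, {"dx": 5.0, "dy": -10.4, "dz": 2.0, "yaw": -30.0, "gripper": 0.45}, {"dx": 6.7, "dy": -13.9, "dz": 3.0, "yaw": -40.0, "gripper": 0.45}, {"dx": 8.4, "dy": -17.3, "dz": 4.0, "yaw": -50.0, "gripper": 0.45}]}}

```text
clock: 7.08
tcp_pos: [0.5521, -0.0626, 0.2645]
orientation: [2.843, 1.334, 0.002]
contact_force: [1.4, 0.2, -0.5]
grip_width: 0.0382
gripper_force: 0.0
```

Call:
{"fn": "send_rows", "kwargs": {"steps": [{"dx": 0.0, "dy": 0.0, "dz": 3.0, "yaw": -10.0, "gripper": 0.45}, {"dx": 0.0, "dy": 0.0, "dz": 7.0, "yaw": -20.0, "gripper": 0.45}, {"dx": 0.0, "dy": 0.0, "dz": 10.0, "yaw": -30.0, "gripper": 0.45}, {"dx": 0.0, "dy": 0.0, "dz": 11.5, "yaw": -33.5, "gripper": 0.45}, {"dx": 0.0, "dy": 0.0, "dz": 11.5, "yaw": -33.5, "gripper": 0.45}]}}

```text
clock: 7.7
tcp_pos: [0.551, -0.0639, 0.1482]
orientation: [-2.345, -2.09, 0.001]
contact_force: [0.1, 1.3, 0.4]
grip_width: 0.0384
gripper_force: 0.0
```

```bash
cat > g.py <<'E'
from bench import status
import numpy as np,sys
from scipy.spatial.transform import Rotation as Rt
def go(x,y,yawdeg):   # remaining shift in tool axes (cm) and yaw (deg) to world x,y,psi
    o=status.get_obs();M=Rt.from_rotvec(o["orientation"]).as_matrix()
    d=M.T@(np.array([x,y,o["tcp_pos"][2]])-o["tcp_pos"])*100
    psi=np.degrees(np.arctan2(M[1,0],M[0,0]))
    print("tcp",np.round(o["tcp_pos"],4),"psi",psi.round(2),"shift cm",d.round(2),"yaw",round(-((yawdeg-psi+180)%360-180),2),"j7",round(o["joints"][6],2),"F",np.round(o["contact_force"],1),"w",o["grip_width"],"t",o["clock"])
if __name__=="__main__":go(*map(float,sys.argv[1:]))
E
python3 g.py .549 -.0645 83.5
```

```text
tcp [ 0.551  -0.0639  0.1482] psi 83.41 shift cm [-0.08 -0.19  0.  ] yaw -0.09 j7 -0.33 F [0.1 1.3 0.4] w 0.03841358592024011 t 7.7
```

Call:
{"fn": "send_rows", "kwargs": {"steps": [{"dx": -0.1, "dy": -0.1, "dz": 3.0, "yaw": 0.0, "gripper": 0.45}, {"dx": -0.1, "dy": -0.1, "dz": 6.0, "yaw": 0.0, "gripper": 0.45}, {"dx": -0.1, "dy": -0.1, "dz": 8.5, "yaw": 0.0, "gripper": 0.45}, {"dx": -0.1, "dy": -0.1, "dz": 10.2, "yaw": 0.0, "gripper": 0.45}, {"dx": -0.1, "dy": -0.1, "dz": 10.2, "yaw": 0.0, "gripper": 0.45}]}}

```text
clock: 8.32
tcp_pos: [0.55, -0.0647, 0.0462]
orientation: [-2.345, -2.09, 0.001]
contact_force: [-0.2, -0.4, -0.2]
grip_width: 0.0381
gripper_force: 0.0
```

Call:
{"fn": "send_rows", "kwargs": {"steps": [{"dx": 0.0, "dy": 0.0, "dz": 0.0, "yaw": 0.0, "gripper": 0.0}, {"dx": 0.0, "dy": 0.0, "dz": 0.0, "yaw": 0.0, "gripper": 0.0}, {"dx": 0.0, "dy": 0.0, "dz": 0.0, "yaw": 0.0, "gripper": 0.0}, {"dx": 0.0, "dy": 0.0, "dz": 0.0, "yaw": 0.0, "gripper": 0.0}], "force": 60}}

```text
clock: 8.82
tcp_pos: [0.5507, -0.0647, 0.0473]
orientation: [2.344, 2.09, 0.002]
contact_force: [-0.4, 0.2, 7.5]
grip_width: 0.0068
gripper_force: 60.9
```

Call:
{"fn": "send_rows", "kwargs": {"steps": [{"dx": 0.0, "dy": 0.0, "dz": -1.0, "yaw": 0.0, "gripper": 0.0}, {"dx": 0.0, "dy": 0.0, "dz": -4.0, "yaw": 0.0, "gripper": 0.0}, {"dx": 0.0, "dy": 0.0, "dz": -7.0, "yaw": 0.0, "gripper": 0.0}, {"dx": 0.0, "dy": 0.0, "dz": -10.0, "yaw": 0.0, "gripper": 0.0}, {"dx": 0.0, "dy": 0.0, "dz": -11.0, "yaw": 0.0, "gripper": 0.0}]}}

```text
clock: 9.45
tcp_pos: [0.5508, -0.0647, 0.1582]
orientation: [2.343, 2.09, 0.003]
contact_force: [0.4, 0.4, -2.1]
grip_width: 0.0068
gripper_force: 59.8
```

```bash
python3 g.py .463 -.315 105.3
```

```text
tcp [ 0.5508 -0.0647  0.1582] psi 83.46 shift cm [-2.587e+01 -5.870e+00 -2.000e-02] yaw -21.84 j7 -0.32 F [ 0.4  0.4 -2.1] w 0.00681517713329 t 9.45
```

Call:
{"fn": "send_rows", "kwargs": {"steps": [{"dx": -5.0, "dy": -1.2, "dz": 0.0, "yaw": -4.0, "gripper": 0.0}, {"dx": -10.5, "dy": -2.4, "dz": 0.0, "yaw": -9.0, "gripper": 0.0}, {"dx": -16.0, "dy": -3.6, "dz": 0.0, "yaw": -14.0, "gripper": 0.0}, {"dx": -21.5, "dy": -4.9, "dz": 0.0, "yaw": -19.0, "gripper": 0.0}, {"dx": -25.9, "dy": -5.9, "dz": 0.0, "yaw": -21.8, "gripper": 0.0}]}}

```text
clock: 10.07
tcp_pos: [0.46, -0.3175, 0.1554]
orientation: [-1.905, -2.496, 0.001]
contact_force: [0.8, 0.1, -1.7]
grip_width: 0.0065
gripper_force: 59.7
```

Call:
{"fn": "send_rows", "kwargs": {"steps": [{"dx": 0.0, "dy": 0.0, "dz": 2.0, "yaw": 0.0, "gripper": 0.0}, {"dx": 0.0, "dy": 0.0, "dz": 5.0, "yaw": 0.0, "gripper": 0.0}, {"dx": 0.0, "dy": 0.0, "dz": 7.5, "yaw": 0.0, "gripper": 0.0}, {"dx": 0.0, "dy": 0.0, "dz": 8.5, "yaw": 0.0, "gripper": 0.0}, {"dx": 0.0, "dy": 0.0, "dz": 8.5, "yaw": 0.0, "gripper": 0.0}]}}

```text
clock: 10.7
tcp_pos: [0.4614, -0.3149, 0.0706]
orientation: [-1.905, -2.496, 0.0]
contact_force: [-0.4, 0.4, -1.5]
grip_width: 0.0069
gripper_force: 59.5
```

```bash
python3 - <<'E'
from bench import imaging
import numpy as np,cv2
im=[]
for n,(v0,v1,u0,u1) in(("top",(195,295,295,405)),("scene",(140,240,290,400))):
    f=imaging.grab_frame(n);np.savez("%s2.npz"%n,**f)
    im.append(cv2.resize(f["color"][v0:v1,u0:u1,::-1],None,fx=3.6,fy=3.6,interpolation=cv2.INTER_CUBIC))
cv2.imwrite("pics/c3.png",np.hstack(im))
E
python3 g.py .463 -.315 105.3
```

```text
tcp [ 0.4624 -0.3154  0.072 ] psi 105.28 shift cm [0.03 0.07 0.  ] yaw -0.02 j7 0.46 F [ 0.2 -0.5 -0.8] w 0.006369165134373563 t 10.8
```

View pics/c3.png

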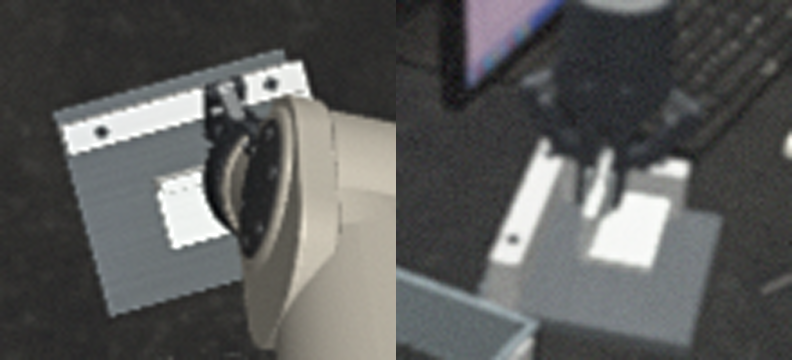

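The top and scene crops show the angle held over the bed, foot down, upright toward the fence and roughly parallel to it. The stop is to the right, hidden in the top view by the wrist.

Call:
{"fn": "send_rows", "kwargs": {"steps": [{"dx": 0.0, "dy": 0.0, "dz": 0.6, "yaw": 0.0, "gripper": 0.0}, {"dx": -0.1, "dy": 0.0, "dz": 1.1, "yaw": 0.0, "gripper": 0.0}, {"dx": -0.2, "dy": 0.0, "dz": 1.1, "yaw": 0.0, "gripper": 0.0}, {"dx": -0.3, "dy": 0.0, "dz": 1.1, "yaw": 0.0, "gripper": 0.0}]}}

```text
clock: 11.3
tcp_pos: [0.4627, -0.3183, 0.0604]
orientation: [1.907, 2.497, -0.0]
contact_force: [-0.4, 0.2, -2.3]
grip_width: 0.0067
gripper_force: 59.6
```

Call:
{"fn": "send_rows", "kwargs": {"steps": [{"dx": -0.1, "dy": 0.0, "dz": 0.0, "yaw": 0.0, "gripper": 0.0}, {"dx": -0.2, "dy": 0.0, "dz": 0.0, "yaw": 0.0, "gripper": 0.0}, {"dx": -0.2, "dy": 0.0, "dz": 0.0, "yaw": 0.0, "gripper": 0.0}]}}

```text
clock: 11.68
tcp_pos: [0.4633, -0.3202, 0.0604]
orientation: [1.907, 2.497, 0.0]
contact_force: [0.3, 0.4, -1.5]
grip_width: 0.0068
gripper_force: 59.6
```

Call:
{"fn": "send_rows", "kwargs": {"steps": [{"dx": -0.1, "dy": 0.0, "dz": 0.0, "yaw": 0.0, "gripper": 0.0}, {"dx": -0.1, "dy": 0.0, "dz": 0.0, "yaw": 0.0, "gripper": 0.0}]}}

```text
clock: 11.92
tcp_pos: [0.4635, -0.3211, 0.0603]
orientation: [1.907, 2.497, 0.0]
contact_force: [0.6, 0.8, -1.5]
grip_width: 0.0068
gripper_force: 59.6
```

Call:
{"fn": "send_rows", "kwargs": {"steps": [{"dx": -0.1, "dy": 0.0, "dz": 0.0, "yaw": 0.0, "gripper": 0.0}, {"dx": -0.1, "dy": 0.0, "dz": 0.0, "yaw": 0.0, "gripper": 0.0}]}}

```text
clock: 12.18
tcp_pos: [0.4636, -0.3214, 0.0602]
orientation: [-1.906, -2.497, -0.0]
contact_force: [-0.1, 2.1, 0.1]
grip_width: 0.0068
gripper_force: 59.9
```

Call:
{"fn": "send_rows", "kwargs": {"steps": [{"dx": -0.1, "dy": 0.0, "dz": 0.0, "yaw": 0.0, "gripper": 0.0}, {"dx": -0.1, "dy": 0.0, "dz": 0.0, "yaw": 0.0, "gripper": 0.0}]}}

```text
clock: 12.42
tcp_pos: [0.4637, -0.3215, 0.0601]
orientation: [-1.904, -2.496, -0.001]
contact_force: [-1.7, 6.0, 1.2]
grip_width: 0.0066
gripper_force: 60.2
```

Call:
{"fn": "send_rows", "kwargs": {"steps": [{"dx": 0.0, "dy": 0.0, "dz": 0.1, "yaw": 0.0, "gripper": 0.0}, {"dx": 0.0, "dy": 0.0, "dz": 0.2, "yaw": 0.0, "gripper": 0.0}, {"dx": 0.0, "dy": 0.0, "dz": 0.2, "yaw": 0.0, "gripper": 0.0}]}}

```text
clock: 12.8
tcp_pos: [0.4638, -0.3215, 0.0581]
orientation: [-1.904, -2.496, -0.001]
contact_force: [-1.4, 5.7, 0.1]
grip_width: 0.007
gripper_force: 60.1
```

Stop contact. Lower to the bed.

Call:
{"fn": "send_rows", "kwargs": {"steps": [{"dx": 0.0, "dy": 0.0, "dz": 0.1, "yaw": 0.0, "gripper": 0.0}, {"dx": 0.0, "dy": 0.0, "dz": 0.1, "yaw": 0.0, "gripper": 0.0}]}}

```text
clock: 13.05
tcp_pos: [0.4639, -0.3214, 0.0574]
orientation: [-1.904, -2.497, -0.001]
contact_force: [-2.4, 6.2, 3.5]
grip_width: 0.0067
gripper_force: 60.3
```

Call:
{"fn": "send_rows", "kwargs": {"steps": [{"dx": 0.0, "dy": 0.0, "dz": 0.1, "yaw": 0.0, "gripper": 0.0}, {"dx": 0.0, "dy": 0.0, "dz": 0.1, "yaw": 0.0, "gripper": 0.0}]}}

```text
clock: 13.3
tcp_pos: [0.4639, -0.3214, 0.0573]
orientation: [-1.904, -2.497, -0.0]
contact_force: [-4.9, 7.8, 12.3]
grip_width: 0.0068
gripper_force: 61.8
```

Call:
{"fn": "send_rows", "kwargs": {"steps": [{"dx": 0.0, "dy": 0.0, "dz": -0.1, "yaw": 0.0, "gripper": 0.3}, {"dx": 0.0, "dy": 0.0, "dz": -0.1, "yaw": 0.0, "gripper": 0.3}, {"dx": 0.0, "dy": 0.0, "dz": -0.1, "yaw": 0.0, "gripper": 0.3}, {"dx": 0.0, "dy": 0.0, "dz": -3.0, "yaw": 0.0, "gripper": 0.3}, {"dx": 0.0, "dy": 0.0, "dz": -7.0, "yaw": 0.0, "gripper": 0.3}]}}

```text
clock: 13.92
tcp_pos: [0.4632, -0.3228, 0.126]
orientation: [-1.905, -2.495, 0.0]
contact_force: [-0.4, -0.3, -0.5]
grip_width: 0.0253
gripper_force: 0.0
```

Call:
{"fn": "send_rows", "kwargs": {"steps": [{"dx": 0.0, "dy": -1.0, "dz": -1.0, "yaw": 9.0, "gripper": 0.0}, {"dx": 0.0, "dy": -2.0, "dz": -1.0, "yaw": 18.0, "gripper": 0.0}, {"dx": 0.0, "dy": -2.5, "dz": -1.0, "yaw": 27.0, "gripper": 0.0}, {"dx": 0.0, "dy": -2.5, "dz": -1.0, "yaw": 36.0, "gripper": 0.0}, {"dx": 0.0, "dy": -2.5, "dz": -1.0, "yaw": 45.0, "gripper": 0.0}]}}

```text
clock: 14.55
tcp_pos: [0.4398, -0.3299, 0.1363]
orientation: [2.721, 1.57, -0.0]
contact_force: [-0.6, 0.6, 0.4]
grip_width: -0.0001
gripper_force: 0.0
```

Call:
{"fn": "send_rows", "kwargs": {"steps": [{"dx": 0.0, "dy": 0.0, "dz": 0.0, "yaw": 9.0, "gripper": 0.0}, {"dx": 0.0, "dy": 0.0, "dz": 0.0, "yaw": 18.0, "gripper": 0.0}, {"dx": 0.0, "dy": 0.0, "dz": 0.0, "yaw": 27.0, "gripper": 0.0}, {"dx": 0.0, "dy": 0.0, "dz": 0.0, "yaw": 36.0, "gripper": 0.0}, {"dx": 0.0, "dy": 0.0, "dz": 0.0, "yaw": 45.0, "gripper": 0.0}], "force": 60}}

```text
clock: 15.18
tcp_pos: [0.4399, -0.3298, 0.1362]
orientation: [3.115, 0.409, 0.0]
contact_force: [-0.0, -0.6, 0.7]
grip_width: 0.0001
gripper_force: 0.0
```

```bash
python3 - <<'E'
from bench import imaging
import numpy as np,cv2
im=[]
for n,(v0,v1,u0,u1) in(("top",(195,295,295,405)),("scene",(140,240,290,400))):
    f=imaging.grab_frame(n);np.savez("%s3.npz"%n,**f)
    im.append(cv2.resize(f["color"][v0:v1,u0:u1,::-1],None,fx=3.6,fy=3.6,interpolation=cv2.INTER_CUBIC))
cv2.imwrite("pics/c4.png",np.hstack(im))
a=np.radians(15.3);p=np.array([450.8,-304])+np.array([[np.cos(a),-np.sin(a)],[np.sin(a),np.cos(a)]])@[-14,-20]
print(p)
E
python3 g.py .4426 -.327 15.3
```

```text
[ 442.57365714 -326.98537107]
tcp [ 0.44   -0.3297  0.1363] psi 15.22 shift cm [ 0.32 -0.19 -0.  ] yaw -0.08 j7 -0.81 F [-0.7 -0.4 -0.5] w 0.0001065106505172293 t 15.275
```

View pics/c4.png

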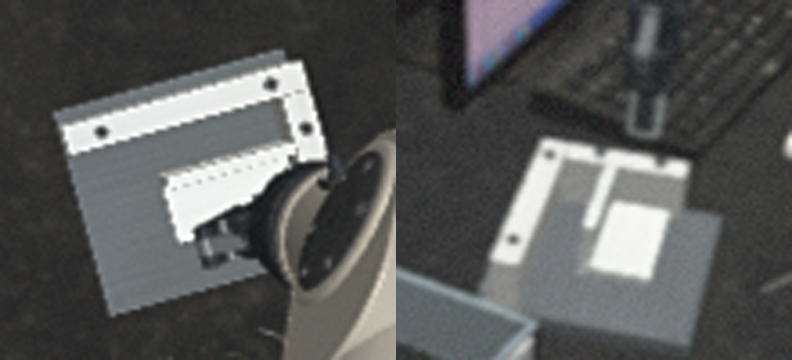

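Both views show the angle parallel to the fence with its right-hand end at the stop, about 33 mm short of the fence. The closed fingers are above the foot.

Call:
{"fn": "send_rows", "kwargs": {"steps": [{"dx": 0.0, "dy": -0.2, "dz": 3.0, "yaw": 0.0, "gripper": 0.0}, {"dx": 0.0, "dy": -0.2, "dz": 6.0, "yaw": 0.0, "gripper": 0.0}, {"dx": 0.0, "dy": -0.2, "dz": 7.8, "yaw": 0.0, "gripper": 0.0}, {"dx": 0.0, "dy": -0.2, "dz": 8.4, "yaw": 0.0, "gripper": 0.0}, {"dx": 0.0, "dy": -0.2, "dz": 8.4, "yaw": 0.0, "gripper": 0.0}]}}

```text
clock: 15.9
tcp_pos: [0.4395, -0.3278, 0.0524]
orientation: [3.114, 0.418, 0.0]
contact_force: [0.2, 0.1, 0.2]
grip_width: -0.0
gripper_force: 0.0
```

Call:
{"fn": "send_rows", "kwargs": {"steps": [{"dx": 0.4, "dy": 0.0, "dz": 0.0, "yaw": 0.0, "gripper": 0.0}, {"dx": 0.7, "dy": 0.0, "dz": 0.0, "yaw": 0.0, "gripper": 0.0}, {"dx": 1.0, "dy": 0.0, "dz": 0.0, "yaw": 0.0, "gripper": 0.0}, {"dx": 1.3, "dy": 0.0, "dz": 0.0, "yaw": 0.0, "gripper": 0.0}, {"dx": 1.6, "dy": 0.0, "dz": 0.0, "yaw": 0.0, "gripper": 0.0}]}}

```text
clock: 16.52
tcp_pos: [0.4546, -0.3236, 0.0523]
orientation: [3.114, 0.417, -0.001]
contact_force: [-2.3, -0.8, 0.6]
grip_width: -0.0003
gripper_force: 0.9
```

Call:
{"fn": "send_rows", "kwargs": {"steps": [{"dx": 0.5, "dy": 0.0, "dz": 0.0, "yaw": 0.0, "gripper": 0.0}, {"dx": 1.0, "dy": 0.0, "dz": 0.0, "yaw": 0.0, "gripper": 0.0}, {"dx": 1.5, "dy": 0.0, "dz": 0.0, "yaw": 0.0, "gripper": 0.0}, {"dx": 2.0, "dy": 0.0, "dz": 0.0, "yaw": 0.0, "gripper": 0.0}, {"dx": 2.2, "dy": 0.0, "dz": 0.0, "yaw": 0.0, "gripper": 0.0}]}}

```text
clock: 17.15
tcp_pos: [0.4765, -0.3173, 0.0523]
orientation: [-3.114, -0.418, -0.0]
contact_force: [-1.6, 0.4, 1.5]
grip_width: 0.0001
gripper_force: 1.0
```

Call:
{"fn": "send_rows", "kwargs": {"steps": [{"dx": 0.1, "dy": 0.0, "dz": 0.0, "yaw": 0.0, "gripper": 0.0}, {"dx": 0.2, "dy": 0.0, "dz": 0.0, "yaw": 0.0, "gripper": 0.0}, {"dx": 0.3, "dy": 0.0, "dz": 0.0, "yaw": 0.0, "gripper": 0.0}, {"dx": 0.3, "dy": 0.0, "dz": 0.0, "yaw": 0.0, "gripper": 0.0}]}}

```text
clock: 17.65
tcp_pos: [0.4792, -0.3168, 0.0523]
orientation: [3.114, 0.418, 0.001]
contact_force: [-0.7, -0.8, 0.2]
grip_width: 0.0001
gripper_force: 0.1
```

Call:
{"fn": "send_rows", "kwargs": {"steps": [{"dx": 0.1, "dy": 0.0, "dz": 0.0, "yaw": 0.0, "gripper": 0.0}, {"dx": 0.2, "dy": 0.0, "dz": 0.0, "yaw": 0.0, "gripper": 0.0}, {"dx": 0.2, "dy": 0.0, "dz": 0.0, "yaw": 0.0, "gripper": 0.0}]}}

```text
clock: 18.02
tcp_pos: [0.4803, -0.3165, 0.0523]
orientation: [-3.114, -0.417, 0.001]
contact_force: [-4.0, -1.0, 2.8]
grip_width: 0.0001
gripper_force: 1.9
```

```bash
python3 - <<'E'
from bench import imaging
import numpy as np,cv2
im=[]
for n,(v0,v1,u0,u1) in(("top",(195,295,295,405)),("scene",(140,240,290,400))):
    f=imaging.grab_frame(n);np.savez("%s4.npz"%n,**f)
    im.append(cv2.resize(f["color"][v0:v1,u0:u1,::-1],None,fx=3.6,fy=3.6,interpolation=cv2.INTER_CUBIC))
cv2.imwrite("pics/c5.png",np.hstack(im))
E
python3 g.py .479 -.317 15.3
```

```text
tcp [ 0.4803 -0.3165  0.0523] psi 15.24 shift cm [-0.13  0.01  0.  ] yaw -0.06 j7 -0.88 F [-4.1 -0.3  3.1] w -2.3446621403736676e-05 t 18.125
```

View pics/c5.png

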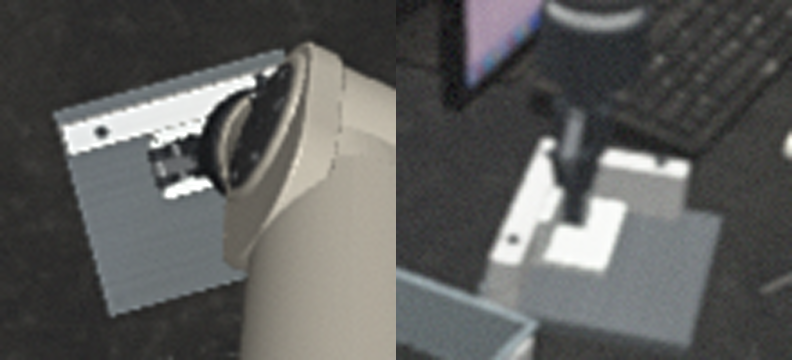

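The crops show the fingers in the inside corner and the upright apparently at the fence. I'll check the left-end position numerically: it should be fixture y = +25.

```bash
cat > chk.py <<'E'
from h import *
import sys
a=np.radians(15.3);M=np.array([[np.cos(a),np.sin(a)],[-np.sin(a),np.cos(a)]])
for n in sys.argv[1:]:
    f=dict(np.load(n+".npz"));P=cloud(f);J=(P[...,:2]*1000-[450.8,-304])@M.T;Z=P[...,2]*1000
    w=f["color"].min(-1)>140
    m=w&(Z>18)&(Z<31)&(abs(J[...,0])<44)&(J[...,1]<60)&(J[...,1]>-64)
    k=cv2.connectedComponentsWithStats(m.astype(np.uint8))
    m=k[1]==1+np.argmax(k[2][1:,4])
    cs,_=cv2.findContours(m.astype(np.uint8),cv2.RETR_EXTERNAL,cv2.CHAIN_APPROX_NONE)
    E=(cast(f,max(cs,key=cv2.contourArea)[:,0],.024)[:,:2]*1000-[450.8,-304])@M.T
    xs=E[:,0];mid=(xs>xs.min()+8)&(xs<xs.min()+30)
    ys=E[mid,1];print(n,m.sum(),"x",E[:,0].min().round(1),E[:,0].max().round(1),"y",E[:,1].min().round(1),E[:,1].max().round(1),
      "left end y vs x fit",np.polyfit(*E[mid&(E[:,1]>ys.max()-6)].T,1).round(3), "left med",np.median(E[mid&(E[:,1]>ys.max()-6),1]).round(1),
      "right med",np.median(E[mid&(E[:,1]<ys.min()+6),1]).round(1),"near edge",cv2.minAreaRect(E.astype(np.float32)))
E
python3 chk.py top3 scene3 top4 scene4
```

```text
top3 319 x -37.3 2.4 y -63.7 25.7 left end y vs x fit [-2.0000e-02  2.3745e+01] left med 24.1 right med -50.5 near edge ((-18.27784538269043, -18.7064208984375), (89.19554138183594, 39.6943244934082), 88.86621856689453)
scene3 368 x -39.7 10.7 y -69.6 35.5 left end y vs x fit [ 0.05 33.8 ] left med 32.7 right med -68.7 near edge ((-17.046472549438477, -17.282550811767578), (105.0941390991211, 49.44064712524414), 86.15611267089844)
top4 42 x -5.1 5.0 y -7.6 23.7 left end y vs x fit [-2.092 16.99 ] left med 8.8 right med 5.7 near edge ((-0.06295537948608398, 8.07394790649414), (10.033614158630371, 31.291532516479492), 0.32629144191741943)
scene4 294 x -8.4 44.7 y -69.2 36.5 left end y vs x fit [-0.795 43.253] left med 35.6 right med -66.0 near edge ((18.19729232788086, -16.269672393798828), (106.16726684570312, 51.99504470825195), 89.07916259765625)
```

The left end reads about 24-25 mm, so it is at the stop within about 1 mm. I'll make sure with a gentle nudge on the left end, then do the final push.

Call:
{"fn": "send_rows", "kwargs": {"steps": [{"dx": -0.5, "dy": 0.0, "dz": 0.0, "yaw": 0.0, "gripper": 0.0}, {"dx": -0.5, "dy": 0.0, "dz": -3.0, "yaw": 0.0, "gripper": 0.0}, {"dx": -0.2, "dy": -3.0, "dz": -4.5, "yaw": 0.0, "gripper": 0.0}, {"dx": 0.0, "dy": -6.7, "dz": -4.5, "yaw": 0.0, "gripper": 0.0}, {"dx": 0.0, "dy": -6.7, "dz": -4.5, "yaw": 0.0, "gripper": 0.0}]}}

```text
clock: 18.75
tcp_pos: [0.4636, -0.2485, 0.0975]
orientation: [-3.111, -0.424, -0.002]
contact_force: [-0.1, -0.3, 0.1]
grip_width: 0.0
gripper_force: 0.0
```

Call:
{"fn": "send_rows", "kwargs": {"steps": [{"dx": 0.0, "dy": 0.0, "dz": 2.0, "yaw": 0.0, "gripper": 0.0}, {"dx": 0.0, "dy": 0.0, "dz": 4.0, "yaw": 0.0, "gripper": 0.0}, {"dx": 0.0, "dy": 0.0, "dz": 5.2, "yaw": 0.0, "gripper": 0.0}, {"dx": 0.0, "dy": 0.2, "dz": 5.2, "yaw": 0.0, "gripper": 0.0}, {"dx": 0.0, "dy": 0.4, "dz": 5.2, "yaw": 0.0, "gripper": 0.0}]}}

```text
clock: 19.38
tcp_pos: [0.4648, -0.2561, 0.0458]
orientation: [3.113, 0.417, 0.001]
contact_force: [0.8, 0.1, -0.9]
grip_width: 0.0003
gripper_force: 0.0
```

Call:
{"fn": "send_rows", "kwargs": {"steps": [{"dx": 0.0, "dy": 0.1, "dz": 0.0, "yaw": 0.0, "gripper": 0.0}, {"dx": 0.0, "dy": 0.2, "dz": 0.0, "yaw": 0.0, "gripper": 0.0}, {"dx": 0.0, "dy": 0.2, "dz": 0.0, "yaw": 0.0, "gripper": 0.0}]}}

```text
clock: 19.75
tcp_pos: [0.4649, -0.2576, 0.0456]
orientation: [3.113, 0.417, 0.001]
contact_force: [-0.2, -0.2, -0.4]
grip_width: 0.0002
gripper_force: 0.0
```

Call:
{"fn": "send_rows", "kwargs": {"steps": [{"dx": 0.0, "dy": 0.1, "dz": 0.0, "yaw": 0.0, "gripper": 0.0}, {"dx": 0.0, "dy": 0.2, "dz": 0.0, "yaw": 0.0, "gripper": 0.0}, {"dx": 0.0, "dy": 0.2, "dz": 0.0, "yaw": 0.0, "gripper": 0.0}]}}

```text
clock: 20.12
tcp_pos: [0.4653, -0.2595, 0.0453]
orientation: [3.114, 0.417, 0.0]
contact_force: [0.3, -0.4, 0.8]
grip_width: 0.0002
gripper_force: 0.0
```

Call:
{"fn": "send_rows", "kwargs": {"steps": [{"dx": 0.0, "dy": 0.1, "dz": 0.0, "yaw": 0.0, "gripper": 0.0}, {"dx": 0.0, "dy": 0.1, "dz": 0.0, "yaw": 0.0, "gripper": 0.0}]}}

```text
clock: 20.38
tcp_pos: [0.4656, -0.2605, 0.0453]
orientation: [3.114, 0.417, 0.0]
contact_force: [0.1, -0.0, -0.3]
grip_width: -0.0005
gripper_force: 0.0
```

Call:
{"fn": "send_rows", "kwargs": {"steps": [{"dx": 0.0, "dy": 0.1, "dz": 0.0, "yaw": 0.0, "gripper": 0.0}, {"dx": 0.0, "dy": 0.1, "dz": 0.0, "yaw": 0.0, "gripper": 0.0}]}}

```text
clock: 20.62
tcp_pos: [0.4659, -0.2614, 0.0453]
orientation: [3.114, 0.417, 0.0]
contact_force: [-0.4, -0.1, -0.7]
grip_width: -0.0004
gripper_force: 0.0
```

Call:
{"fn": "send_rows", "kwargs": {"steps": [{"dx": 0.0, "dy": 0.1, "dz": 0.0, "yaw": 0.0, "gripper": 0.0}, {"dx": 0.0, "dy": 0.2, "dz": 0.0, "yaw": 0.0, "gripper": 0.0}, {"dx": 0.0, "dy": 0.2, "dz": 0.0, "yaw": 0.0, "gripper": 0.0}]}}

```text
clock: 21.0
tcp_pos: [0.4664, -0.2634, 0.0453]
orientation: [3.114, 0.417, 0.0]
contact_force: [0.5, 0.1, 0.0]
grip_width: 0.0002
gripper_force: 0.0
```

Call:
{"fn": "send_rows", "kwargs": {"steps": [{"dx": 0.0, "dy": 0.1, "dz": 0.0, "yaw": 0.0, "gripper": 0.0}, {"dx": 0.0, "dy": 0.2, "dz": 0.0, "yaw": 0.0, "gripper": 0.0}, {"dx": 0.0, "dy": 0.2, "dz": 0.0, "yaw": 0.0, "gripper": 0.0}]}}

```text
clock: 21.38
tcp_pos: [0.4669, -0.2653, 0.0453]
orientation: [3.114, 0.417, 0.0]
contact_force: [-0.0, 0.3, -0.3]
grip_width: -0.0001
gripper_force: 0.0
```

Run:
```python
from bench import imaging
import numpy as np,cv2
im=[]
for n,(v0,v1,u0,u1) in(("top",(195,295,295,405)),("scene",(160,230,310,387))):
    f=imaging.grab_frame(n);np.savez("%s5.npz"%n,**f)
    im.append(cv2.resize(f["color"][v0:v1,u0:u1,::-1],(396,360),interpolation=cv2.INTER_CUBIC))
cv2.imwrite("pics/c6.png",np.hstack(im))
```

```text
(no output)
```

View pics/c6.png

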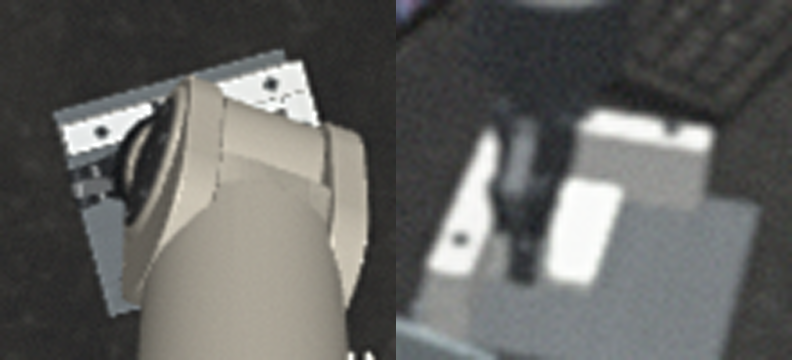

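The scene crop shows the fingertip (520,285) just off the left end of the foot (545-600,285). The closed tip is narrower than I assumed, so contact should be next.

Call:
{"fn": "send_rows", "kwargs": {"steps": [{"dx": 0.0, "dy": 0.1, "dz": 0.0, "yaw": 0.0, "gripper": 0.0}, {"dx": 0.0, "dy": 0.1, "dz": 0.0, "yaw": 0.0, "gripper": 0.0}]}}

```text
clock: 21.72
tcp_pos: [0.4671, -0.2662, 0.0453]
orientation: [3.114, 0.417, 0.0]
contact_force: [-0.9, -0.4, 1.1]
grip_width: -0.0003
gripper_force: 0.0
```

Call:
{"fn": "send_rows", "kwargs": {"steps": [{"dx": 0.0, "dy": 0.1, "dz": 0.0, "yaw": 0.0, "gripper": 0.0}, {"dx": 0.0, "dy": 0.1, "dz": 0.0, "yaw": 0.0, "gripper": 0.0}]}}

```text
clock: 21.98
tcp_pos: [0.4672, -0.2663, 0.0453]
orientation: [-3.113, -0.418, 0.001]
contact_force: [-1.7, 3.5, 1.8]
grip_width: -0.0003
gripper_force: 1.9
```

Call:
{"fn": "send_rows", "kwargs": {"steps": [{"dx": 0.0, "dy": 0.1, "dz": 0.0, "yaw": 0.0, "gripper": 0.0}, {"dx": 0.0, "dy": 0.1, "dz": 0.0, "yaw": 0.0, "gripper": 0.0}]}}

```text
clock: 22.22
tcp_pos: [0.4672, -0.2665, 0.0452]
orientation: [-3.111, -0.419, 0.002]
contact_force: [-2.3, 7.2, 4.7]
grip_width: 0.0004
gripper_force: 3.4
```

The angle is solid against the stop. Return to the inside corner for the diagonal push.

Call:
{"fn": "send_rows", "kwargs": {"steps": [{"dx": 0.0, "dy": -0.5, "dz": 0.0, "yaw": 0.0, "gripper": 0.0}, {"dx": -0.2, "dy": -0.7, "dz": -3.0, "yaw": 0.0, "gripper": 0.0}, {"dx": -0.7, "dy": 0.0, "dz": -5.5, "yaw": 0.0, "gripper": 0.0}, {"dx": -0.7, "dy": 3.5, "dz": -5.5, "yaw": 0.0, "gripper": 0.0}, {"dx": -0.7, "dy": 5.1, "dz": -5.5, "yaw": 0.0, "gripper": 0.0}], "force": 60}}

```text
clock: 22.85
tcp_pos: [0.4746, -0.3216, 0.1008]
orientation: [3.112, 0.414, 0.002]
contact_force: [-0.6, 0.0, -0.6]
grip_width: -0.0002
gripper_force: 0.0
```

Call:
{"fn": "send_rows", "kwargs": {"steps": [{"dx": 0.0, "dy": 0.0, "dz": 2.0, "yaw": 0.0, "gripper": 0.0}, {"dx": 0.0, "dy": 0.0, "dz": 4.0, "yaw": 0.0, "gripper": 0.0}, {"dx": 0.0, "dy": 0.0, "dz": 4.7, "yaw": 0.0, "gripper": 0.0}, {"dx": 0.0, "dy": 0.0, "dz": 4.7, "yaw": 0.0, "gripper": 0.0}]}}

```text
clock: 23.35
tcp_pos: [0.4741, -0.3188, 0.0528]
orientation: [-3.113, -0.417, 0.001]
contact_force: [0.5, -0.3, -0.6]
grip_width: -0.0004
gripper_force: 0.0
```

Call:
{"fn": "send_rows", "kwargs": {"steps": [{"dx": 0.2, "dy": 0.0, "dz": 0.1, "yaw": 0.0, "gripper": 0.0}, {"dx": 0.4, "dy": 0.0, "dz": 0.2, "yaw": 0.0, "gripper": 0.0}, {"dx": 0.6, "dy": 0.0, "dz": 0.3, "yaw": 0.0, "gripper": 0.0}, {"dx": 0.6, "dy": 0.0, "dz": 0.3, "yaw": 0.0, "gripper": 0.0}]}}

```text
clock: 23.85
tcp_pos: [0.4804, -0.3175, 0.0504]
orientation: [3.114, 0.418, 0.0]
contact_force: [0.9, 0.7, 0.1]
grip_width: 0.0001
gripper_force: 0.0
```

Call:
{"fn": "send_rows", "kwargs": {"steps": [{"dx": 0.1, "dy": 0.0, "dz": 0.05, "yaw": 0.0, "gripper": 0.0}, {"dx": 0.1, "dy": 0.0, "dz": 0.05, "yaw": 0.0, "gripper": 0.0}]}}

```text
clock: 24.1
tcp_pos: [0.4805, -0.3175, 0.0497]
orientation: [-3.114, -0.417, 0.001]
contact_force: [-2.5, -0.8, 1.5]
grip_width: 0.0002
gripper_force: 1.3
```

Call:
{"fn": "send_rows", "kwargs": {"steps": [{"dx": 0.1, "dy": 0.0, "dz": 0.1, "yaw": 0.0, "gripper": 0.0}, {"dx": 0.1, "dy": 0.0, "dz": 0.1, "yaw": 0.0, "gripper": 0.0}]}}

```text
clock: 24.35
tcp_pos: [0.4806, -0.3176, 0.0491]
orientation: [-3.114, -0.416, 0.004]
contact_force: [-7.5, -0.3, 8.5]
grip_width: 0.0
gripper_force: 8.0
```

Call:
{"fn": "send_rows", "kwargs": {"steps": [{"dx": 0.1, "dy": 0.0, "dz": 0.05, "yaw": 0.0, "gripper": 0.0}, {"dx": 0.1, "dy": 0.0, "dz": 0.05, "yaw": 0.0, "gripper": 0.0}]}}

```text
clock: 24.6
tcp_pos: [0.4806, -0.3175, 0.0491]
orientation: [-3.114, -0.415, 0.006]
contact_force: [-10.4, 0.7, 15.9]
grip_width: -0.0001
gripper_force: 11.8
```

Call:
{"fn": "send_rows", "kwargs": {"steps": [{"dx": 0.1, "dy": 0.0, "dz": -0.07, "yaw": 0.0, "gripper": 0.0}, {"dx": 0.1, "dy": 0.0, "dz": -0.07, "yaw": 0.0, "gripper": 0.0}, {"dx": 0.1, "dy": 0.0, "dz": -0.07, "yaw": 0.0, "gripper": 0.0}]}}

```text
clock: 24.98
tcp_pos: [0.4806, -0.3175, 0.0491]
orientation: [-3.113, -0.414, 0.008]
contact_force: [-11.1, -0.9, 11.2]
grip_width: -0.0001
gripper_force: 10.5
```

Call:
{"fn": "send_rows", "kwargs": {"steps": [{"dx": 0.15, "dy": 0.0, "dz": -0.06, "yaw": 0.0, "gripper": 0.0}, {"dx": 0.15, "dy": 0.0, "dz": -0.06, "yaw": 0.0, "gripper": 0.0}, {"dx": 0.15, "dy": 0.0, "dz": -0.06, "yaw": 0.0, "gripper": 0.0}]}}

```text
clock: 25.35
tcp_pos: [0.4806, -0.3175, 0.0492]
orientation: [-3.113, -0.413, 0.012]
contact_force: [-12.2, -1.9, 9.5]
grip_width: 0.0001
gripper_force: 9.9
```

Run:
```python
from bench import imaging,status
import numpy as np,cv2
im=[]
for n,(v0,v1,u0,u1) in(("top",(130,295,205,405)),("scene",(140,240,290,411))):
    f=imaging.grab_frame(n);np.savez("%s6.npz"%n,**f)
    im.append(cv2.resize(f["color"][v0:v1,u0:u1,::-1],(398,330),interpolation=cv2.INTER_CUBIC))
cv2.imwrite("pics/c7.png",np.hstack(im))
F=status.get_obs()["contact_force"];a=np.radians(15.3);print(F,"fwd",-(F[0]*np.cos(a)+F[1]*np.sin(a)),"right",-F[0]*np.sin(a)+F[1]*np.cos(a))
```

```text
[-13.87403015  -2.41900745   9.90543079] fwd 14.020609579427566 right 1.3277110675967978
```

View pics/c7.png

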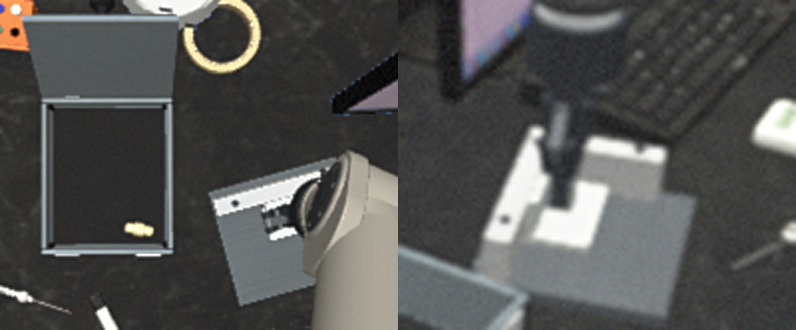

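The case is still open and the angle sits at the fence and stop, with the fingers in its inside corner. Forces are about 14 N forward and 10 N down. One small top-up, then hand in.

Call:
{"fn": "send_rows", "kwargs": {"steps": [{"dx": 0.05, "dy": 0.0, "dz": -0.01, "yaw": 0.0, "gripper": 0.0}, {"dx": 0.05, "dy": 0.0, "dz": -0.01, "yaw": 0.0, "gripper": 0.0}, {"dx": 0.05, "dy": 0.0, "dz": -0.01, "yaw": 0.0, "gripper": 0.0}, {"dx": 0.05, "dy": 0.0, "dz": -0.01, "yaw": 0.0, "gripper": 0.0}]}}

```text
clock: 25.95
tcp_pos: [0.4807, -0.3175, 0.0492]
orientation: [-3.113, -0.412, 0.013]
contact_force: [-14.1, -2.0, 10.3]
grip_width: -0.0001
gripper_force: 10.4
```

```bash
python3 -c "
from bench import workorder;print(workorder.hand_in())"
```

```text
the job is handed in; nothing more can be done
None
```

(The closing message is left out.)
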